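Hold an angle bracket in the corner of a drilling jig

TASK

Load the red angle bracket into the drilling jig: stand it flat on the dark jig plate with the outside of its upright leg flush along the long brass back fence and its end against the short brass side stop. Press it firmly against both fences at once and finish like that, still gripping and pressing it, so that it can be clamped; do not let go. Leave the caliper, oil bottle and bolt bin where they are.

Things in the scene. Friction and masses are not known exactly. Their poses are not given: they have to be found in the camera images.
- bracket: Loose red-primed steel angle bracket, about 0.5 kg, standing on its foot. 80 mm long along its y, foot 50 mm wide along its x, leg 70 mm high, both 8 mm thick; two dark holes in the leg. Origin: centre of the foot's underside, z up. The leg stands at the foot's +x edge (x = 17 to 25 mm), its outer face looks to +x. Seated in the jig, its axes point the same way as the jig's.
- bracket_grip (a point): Point inside the upright leg at mid length, 45 mm above the underside of the foot and 21 mm to +x of the bracket's origin: a place to pinch the 8 mm leg across its thickness (fingers closing along the bracket's x), clear above the 16 mm high fences.
- bracket_heel_corner (a point): Lower corner of the bracket that goes into the corner of the jig: on the underside, outer face of the leg, +y end (25, 40, 0 mm from the bracket's origin).
- jig: Drilling jig fixed to the bench: dark steel plate 200 mm (x) by 240 mm (y), 15 mm thick, with two brass fence bars and a rigid open toggle clamp near the -y edge (arm up to 105 mm above the bench at x = 30, y = -80 mm; red handle back to y = -175 mm). Origin: centre of the plate's underside; z up; +x points to the back fence, +y to the side stop.
- jig_corner (a point): The jig's corner: on the plate's top face (15 mm above the bench), where the planes of the two fence faces meet; 60 mm in x and 60 mm in y from the jig's origin, axes as the jig's. The seated bracket's heel corner lies here. All is dry: a bracket pressed on plate or fence takes several N to slide.
- back_fence: Long brass fence bar fixed on the jig plate, 180 mm along the jig's y, 20 mm wide, 16 mm high. Its working face looks to the jig's -x and lies 10 mm to -x of this origin (centre of the bar's underside). Rigid.
- side_stop: Short brass fence bar fixed on the jig plate, 70 mm along the jig's x, 20 mm wide, 16 mm high. Its working face looks to the jig's -y and lies 10 mm to -y of this origin (centre of the bar's underside). A 6 mm chip gap separates it from the back fence. Rigid.
- caliper: Bystander: digital caliper lying flat, 235 mm long, up to 14 mm thick.
- oil_can: Bystander: grey oil bottle with yellow label and red cap, 52 mm across, 125 mm tall; origin at its foot.
- bolt_bin: Bystander: open blue plastic bin of bolts, 150 by 100 mm, 60 mm high; origin under its centre.
Mind the look-alikes: they are no part of the job. There is more than one size of the bracket; the job needs the larger.

How it is judged:
By the outcome, as a careful person would: the job done as asked, in the order asked, and still so for the second after the job is handed in, while the arm keeps its last pose, push and grip.
It also fails if it takes over 59 s, if anything falls off the work surface, if the arm or the gripper's body presses on something with over 40 N, if the wrist force passes 120 N, or if a joint passes its speed limit or range.

ROBOT

A 6-joint arm with a two-finger parallel gripper is mounted at the origin on the work surface. World frame = base frame: x ahead of the robot, y to its left, z up, the work surface at z = 0. Lengths are in m, angles in rad, forces in N, time in s.
With the tool pointing down it reaches from about 0.375 to 0.975 m from the base axis. Payload 3.8 kg.
Tool frame: the origin (TCP) lies between the finger pads; the fingertips stand 17 mm ahead of it and the grasp point (between the pads) lies 2 mm behind it; z points along the fingers, y is the line along which they close (so a half turn about z gives the same grasp; the last joint's range is limited). The gripper opens to 85 mm and grips with 20 to 120 N. Pads are 22 mm wide; open, the fingers measure 114 mm over their backs; the gripper's body (76 mm by 85 mm) begins 54 mm behind the grasp point. The pads swing forward as they close: fully open they stand 13 mm farther back than shut.
Start: joints at [1.155, 0.264, 1.604, -0, 1.274, -0.037], TCP at [0.25, 0.627, 0.248] pointing down, gripper open.
Joint ranges: [-2.63, 2.63], [-0.94, 2.18], [0.31, 2.57], [-1.31, 4.45], [0, 2.66], [-2.55, 2.55]. Speed limits (rad/s): [2.57, 2.57, 3.14, 3.14, 3.14, 3.14].

INTERFACE

Orientations are given as a unit quaternion [x, y, z, w].
In Python, from workcell import robot gives the robot as it stands.
- The arm moves only by the tool step_arm, never from a script. Its argument "increments" is a list that holds one entry, the list of rows, each a list of 7 numbers: the shift along the tool's x, y, z in cm, then the turn, a rotation vector about the tool's x, y, z in degrees, then the opening in per cent of the stroke, from 0 (shut) to 100 (fully open). A call has 1 to 8 rows; each row shifts and turns the commanded pose from where the row before left it, along the tool's axes as they then stand; what a row does not reach is not made up. A row lasts 1/10 s, in which the tool goes at most 50 mm and 8.59 degrees, less where a joint would pass 70% of its speed; a pose out of reach is approached as far as the arm can. A call with a gripper value outside its range is refused whole. The fingers move at their own pace and stop on an object; "newtons" is the grip in N (left out, the last holds). Time passes only in rows, so rows that do not move let the fingers close. It gives the time, the measured TCP pose, the force, the opening and the grip force at its end, in the units of the state.
- robot.get_obs(): the state, without advancing time (a new reading comes with each control period).
- robot.grab_frame(name): name is "scene" or "side" or "wrist"; returns the picture (480x640x3 uint8, red, green, blue); there is no depth.
- robot.get_calibration(name): a dict with "mtx" (3x3 intrinsics, pixels), "cam_to_world" (4x4, takes a point from camera to world coordinates). Camera axes: x right, y down, z forward; pixel columns grow to the right and rows downward; lengths in m; the calibration is good to about 2 mm. A picture is of the moment at which its call begins: read the wrist's pose just before it. get_calibration takes no time and is no camera call; for the wrist camera it gives the pose at the moment of the call.
- robot.finish_job(): hands the job in; it is judged then, once.
The state is a dict: "t": time; "joint_pos": joint angles; "qvel": joint speeds; "joint_efforts": joint torques, N m; "ee_pos": TCP position; "ee_rot": TCP orientation; "wrist_force": force on the tool from outside, world axes, zero at the start; "moment": the same for the moment, N m; "finger_gap": finger opening in m; "grasp_force": force on a finger pad.
Only numpy, scipy, OpenCV 4.12 (cv2) and the standard library are available. Lean on these libraries where they do the work, as an engineer would, in place of code of your own. Each camera call takes 0.05 s, during which the arm holds its last target. There are 200 camera calls.

## Working session

There is one attempt and no reset: what is moved stays moved. The work goes in short steps, Python scripts to look and compute and a tool call to move; the robot and the scene stay as the last step left them, time stands still between calls to the robot, and variables do not carry over. Pictures are saved under pics/ and viewed, at most 10 in all, crops included, and the job is handed in when it is done.

Besides the shell and the picture viewer there is one more tool, called after "Emit:" as a command line: name --argument value ..., lists and objects as JSON in quotes. step_arm: Moves the arm, as the interface text tells. Its arguments: {"type":"object","properties":{"increments":{"type":"array"},"newtons":{"type":"number"}},"required":["increments"]}

```bash
mkdir -p pics; python3 - <<'E'
from workcell import robot
import cv2,numpy as np
for n in("scene","side"):
    f=robot.grab_frame(n); cv2.imwrite(f"pics/{n}0.png",f[:,:,::-1])
    c=robot.get_calibration(n); print(n,np.round(c["mtx"],1).tolist(),np.round(c["cam_to_world"],3).tolist())
o=robot.get_obs(); print(o)
E
```

```text
scene [[480.0, 0.0, 316.5], [0.0, 480.0, 238.6], [0.0, 0.0, 1.0]] [[0.095, 0.814, -0.573, 1.306], [0.995, -0.073, 0.061, -0.056], [0.008, -0.577, -0.817, 1.035], [0.0, 0.0, 0.0, 1.0]]
side [[547.1, 0.0, 317.4], [0.0, 547.1, 242.2], [0.0, 0.0, 1.0]] [[0.931, -0.235, 0.28, 0.22], [-0.364, -0.547, 0.754, -1.123], [-0.024, -0.804, -0.594, 0.944], [0.0, 0.0, 0.0, 1.0]]
{'t': 0.1, 'joint_pos': array([ 1.15509782e+00,  2.64753932e-01,  1.60524864e+00, -1.50640982e-05,
        1.27372340e+00, -3.69009745e-02]), 'qvel': array([ 0.00139053, -0.0023556 , -0.00177042,  0.00052471,  0.00110012,
       -0.00141039]), 'joint_efforts': array([ 1.93345418e-04, -5.16711223e+01, -3.68587875e+01, -4.88086073e-05,
        6.31044721e-03, -1.04628822e-05]), 'ee_pos': array([0.24936617, 0.62656216, 0.24702916]), 'ee_rot': array([ 1.88266167e-01,  9.82117464e-01, -1.04107528e-03, -2.32312782e-04]), 'wrist_force': array([-0.10813558, -0.43721585,  0.402241  ]), 'moment': array([-0.05699883, -0.00669787, -0.02658684]), 'grasp_force': 0.0, 'finger_gap': 0.08535757822426278}
```

View pics/scene0.png

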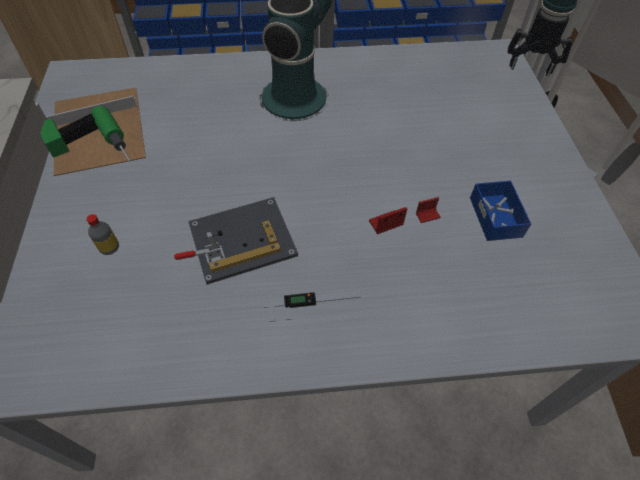

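View pics/side0.png

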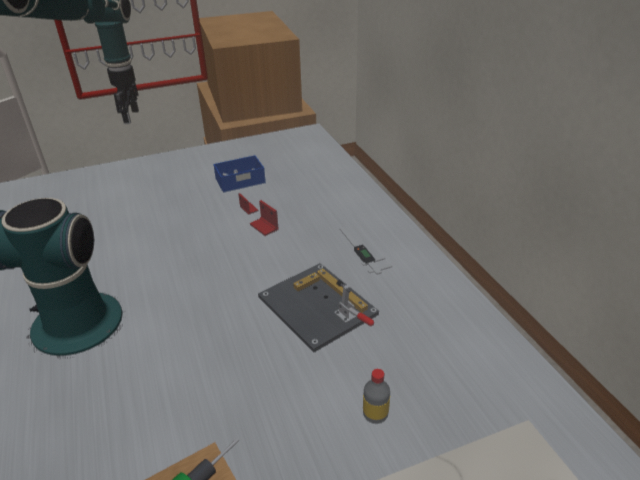

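The scene view shows the larger bracket at about (388,221), the smaller one at (428,211) and the jig at (243,240), with its corner near (277,247). The side view shows the larger bracket at (265,219) and the jig at (320,300). Next I'll enlarge these areas and get rough positions.

```bash
cat > h.py <<'E'
import numpy as np,cv2
from scipy.spatial.transform import Rotation as R
from workcell import robot
def ray(c,px,z):
    M=np.array(c["cam_to_world"]);d=M[:3,:3]@np.linalg.solve(np.array(c["mtx"]),[px[0],px[1],1.]);o=M[:3,3]
    return o+d*(z-o[2])/d[2]
def proj(c,p):
    M=np.linalg.inv(np.array(c["cam_to_world"]));q=np.array(c["mtx"])@(M[:3,:3]@np.array(p)+M[:3,3]);return q[:2]/q[2]
E
python3 - <<'E'
from h import *
S=cv2.imread("pics/scene0.png");D=cv2.imread("pics/side0.png")
f=lambda I,x,y,w,h,W,H:cv2.resize(I[y:y+h,x:x+w],(W,H),interpolation=cv2.INTER_CUBIC)
a=f(S,360,190,80,60,400,300);b=f(D,230,185,80,60,400,300);c=f(S,180,190,133,100,400,300);d=f(D,250,255,133,100,400,300)
cv2.imwrite("pics/crop.png",np.vstack([np.hstack([a,b]),np.hstack([c,d])]))
c=robot.get_calibration("scene")
for n,px,z in[("holeTL",(193,221),.015),("TR",(270,202),.015),("BR",(293,252),.015),("BL",(208,277),.015),("fenceL",(212,269),.031),("fenceR",(279,250),.031),("stopTop",(267,222),.031)]: print(n,ray(c,px,z).round(4))
I=cv2.cvtColor(S,cv2.COLOR_BGR2HSV);m=((I[...,0]<8)|(I[...,0]>172))&(I[...,1]>130)&(I[...,2]>50)
n,l,s,ce=cv2.connectedComponentsWithStats(m.astype(np.uint8))
for i in range(1,n):
    if s[i,4]>30: print(s[i],ce[i].round(1),ray(c,ce[i],.03).round(3))
E
```

```text
holeTL [ 0.5036 -0.3018  0.015 ]
TR [ 0.4562 -0.0951  0.015 ]
BR [ 0.6264 -0.0432  0.015 ]
BL [ 0.6813 -0.2561  0.015 ]
fenceL [ 0.6691 -0.2441  0.031 ]
fenceR [ 0.6278 -0.0781  0.031 ]
stopTop [ 0.5367 -0.105   0.031 ]
[417 198  23  24 369] [427.4 210.3] [0.535 0.324 0.03 ]
[370 208  37  25 487] [388.1 220.2] [0.558 0.213 0.03 ]
[ 87 215  11  11  93] [ 92.1 219.6] [ 0.487 -0.562  0.03 ]
[175 251  20   8 107] [184.4 254.5] [ 0.62  -0.314  0.03 ]
```

View pics/crop.png

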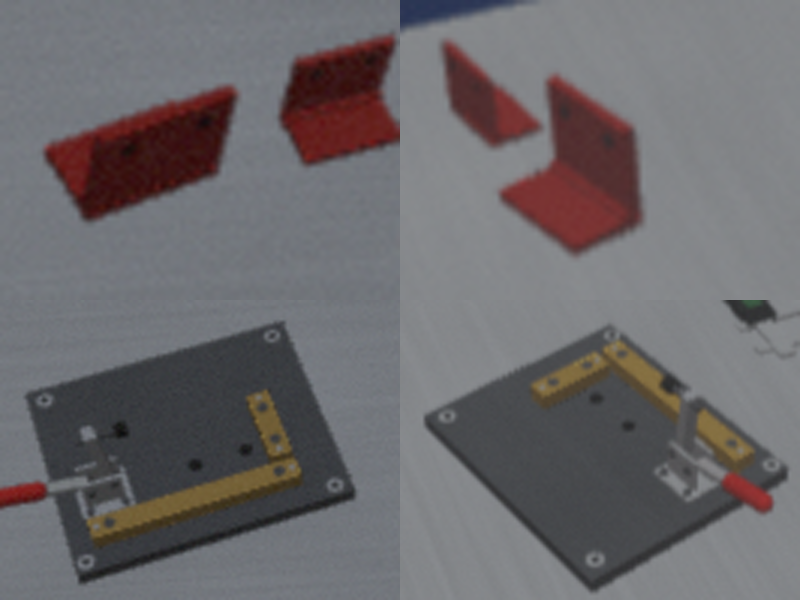

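The crops show the bracket's leg facing +x world, with its bottom outer edge running from about (377.6,234) to (403.6,224.4) in the scene view. Its yaw is close to the jig's. I'll compute a rough pose and the move to a hover point.

```bash
python3 - <<'E'
from h import *
c=robot.get_calibration("scene")
a=ray(c,(377.6,234),0);b=ray(c,(403.6,224.4),0);d=b-a
print(a,b,np.linalg.norm(d),"yaw",np.degrees(np.arctan2(-d[0],d[1])))
w=robot.get_calibration("wrist");o=robot.get_obs()
Rt=R.from_quat(o["ee_rot"]).as_matrix();M=np.array(w["cam_to_world"])
print("cam in tool",Rt.T@(M[:3,3]-o["ee_pos"]),(Rt.T@M[:3,:3]).round(3).tolist(),np.array(w["mtx"]).round(0).tolist())
print("tool yaw y",np.degrees(np.arctan2(Rt[1,1],Rt[0,1])))
g=(a+b)/2-np.array([.004*np.cos(.25),.004*np.sin(.25),0]);g[2]=.2
print("grip",g,"shift tool",Rt.T@(g-o["ee_pos"])*100)
E
```

```text
[0.5791512  0.18496395 0.        ] [0.55381496 0.26038997 0.        ] 0.07956764428438673 yaw 18.567638414657747
cam in tool [ 0.06623983  0.00050231 -0.12674941] [[0.0, -0.965, -0.262], [1.0, 0.0, -0.0], [0.0, -0.262, 0.965]] [[390.0, 0.0, 317.0], [0.0, 390.0, 240.0], [0.0, 0.0, 1.0]]
tool yaw y 68.29675749359599
grip [0.56260743 0.22168734 0.2       ] shift tool [-44.07616077 -26.02366226   4.75558447]
```

Emit:
step_arm --increments '[[[-4,-2.36,0,0,0,0,100],[-4,-2.36,0,0,0,0,100],[-4,-2.36,0,0,0,0,100],[-4,-2.36,0,0,0,0,100],[-4,-2.36,0,0,0,0,100],[-4,-2.36,0,0,0,0,100],[-4,-2.36,0,0,0,0,100],[-4,-2.36,0,0,0,0,100]]]' --newtons 60

```text
t: 0.9
ee_pos: [0.4777, 0.3316, 0.2479]
ee_rot: [0.188, 0.982, -0.0, -0.0]
wrist_force: [0.9, -0.1, 1.0]
finger_gap: 0.0853
grasp_force: 0.0
```

Emit:
step_arm --increments '[[[-4,-2.36,0,0,0,0,100],[-4,-2.36,0,0,0,0,100],[-4,-2.36,0,0,0,0,100],[0,0,0,0,0,8,100],[0,0,0,0,0,8,100],[0,0,0,0,0,8,100],[0,0,0,0,0,8,100],[0,0,0,0,0,8,100]]]'

```text
t: 1.7
ee_pos: [0.5621, 0.2229, 0.2476]
ee_rot: [0.515, 0.857, -0.0, -0.0]
wrist_force: [-0.1, 0.3, 0.4]
finger_gap: 0.0853
grasp_force: 0.0
```

Emit:
step_arm --increments '[[[0,0,0,0,0,8,100],[0,0,2,0,0,2,100],[0,0,2,0,0,0,100],[0,0,0,0,0,0,100],[0,0,0,0,0,0,100],[0,0,0,0,0,0,100]]]'

```text
t: 2.3
ee_pos: [0.563, 0.2235, 0.2093]
ee_rot: [0.586, 0.811, 0.001, 0.0]
wrist_force: [-0.4, -0.7, -0.9]
finger_gap: 0.0854
grasp_force: 0.0
```

```bash
python3 - <<'E'
from h import *
o=robot.get_obs();w=robot.get_calibration("wrist")
f=robot.grab_frame("wrist");cv2.imwrite("pics/w1.png",f[:,:,::-1])
np.save("w1.npy",dict(c=w,o=o),allow_pickle=True)
print(o["ee_pos"],o["ee_rot"],o["joint_pos"],o["wrist_force"],o["t"])
E
```

```text
[0.56297867 0.22345509 0.20932572] [5.85654682e-01 8.10560370e-01 5.70617508e-04 3.92829251e-04] [3.36719773e-01 1.60541923e-01 1.80146494e+00 8.20499468e-06
 1.17820029e+00 1.72956842e-02] [-0.35090745 -0.68154101 -0.8527053 ] 2.3
```

View pics/w1.png

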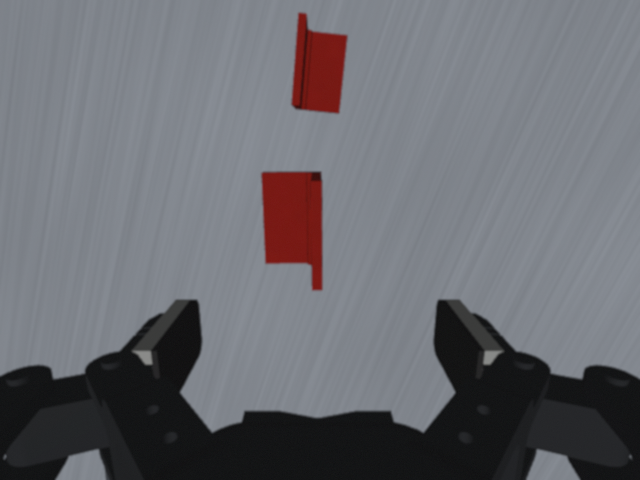

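The wrist view shows the large bracket: its leg top strip runs from (316.5,181) to (317,290), its foot's left edge is at (262,172)–(265,263), and image up is the bracket's +y. The small bracket is farther up at (320,62).

```bash
python3 - <<'E'
from h import *
d=np.load("w1.npy",allow_pickle=True).item();c,o=d["c"],d["o"]
I=cv2.cvtColor(cv2.imread("pics/w1.png"),cv2.COLOR_BGR2HSV)
m=(((I[...,0]<8)|(I[...,0]>172))&(I[...,1]>130)&(I[...,2]>50))
# edge columns by row, leg right edge and lower left
rows=np.arange(186,287);re=np.array([np.flatnonzero(m[r,230:360]).max()+230.5 for r in rows])
pr=np.polyfit(rows,re,1);print("right edge",pr)
col=np.arange(314,321);lo=[np.flatnonzero(m[150:320,k]).max()+150.5 for k in col];hi=[np.flatnonzero(m[160:320,k]).min()+160-.5 for k in col];print(lo,hi)
P=lambda r:ray(c,(np.polyval(pr,r),r),.07)
a,b=P(290.3),P(181);e=b-a;print(a,b,np.linalg.norm(e))
lr=np.arange(180,260);le=[np.flatnonzero(m[r,230:360]).min()+229.5 for r in lr];pl=np.polyfit(lr,le,1)
fa,fb=ray(c,(np.polyval(pl,260),260),.008),ray(c,(np.polyval(pl,180),180),.008)
for v in(e,fb-fa):print("yaw",np.degrees(np.arctan2(-v[0],v[1])))
yaw=np.arctan2(-e[0],e[1]);ux=np.array([np.cos(yaw),np.sin(yaw),0])
print("foot width check",(a-fa)@ux)
g=(a+b)/2-.004*ux;print("grip",g)
Rt=R.from_quat(o["ee_rot"]).as_matrix();print("toolyaw",np.degrees(np.arctan2(Rt[1,1],Rt[0,1])),"shift",Rt.T@(np.array([g[0],g[1],.043])-o["ee_pos"])*100)
E
```

```text
right edge [1.26499709e-02 3.18118567e+02]
[np.float64(289.5), np.float64(289.5), np.float64(289.5), np.float64(289.5), np.float64(289.5), np.float64(289.5), np.float64(288.5)] [np.float64(172.5), np.float64(172.5), np.float64(172.5), np.float64(172.5), np.float64(172.5), np.float64(173.5), np.float64(179.5)]
[0.58050267 0.18277174 0.07      ] [0.55430899 0.25813437 0.07      ] 0.07978492816733726
yaw 19.165845550510475
yaw 18.71704296867201
foot width check 0.04888181688457155
grip [0.56362754 0.21913984 0.07      ]
toolyaw 18.301471367775736 shift [-0.43059809 -0.09694022 16.6324399 ]
```

Emit:
step_arm --increments '[[[-0.4,-0.1,3,0,0,-0.7,100],[0,0,4,0,0,0,100],[0,0,4,0,0,0,100],[0,0,3,0,0,0,100],[0,0,1.6,0,0,0,100],[0,0,1,0,0,0,100],[0,0,0,0,0,0,100]]]'

```text
t: 3.05
ee_pos: [0.5628, 0.2192, 0.042]
ee_rot: [0.581, 0.814, -0.0, -0.0]
wrist_force: [0.7, 0.1, 0.6]
finger_gap: 0.085
grasp_force: 0.0
```

Emit:
step_arm --increments '[[[0,0,0,0,0,0,0],[0,0,0,0,0,0,0],[0,0,0,0,0,0,0],[0,0,0,0,0,0,0],[0,0,0,0,0,0,0],[0,0,0,0,0,0,0],[0,0,0,0,0,0,0],[0,0,0,0,0,0,0]]]'

```text
t: 3.85
ee_pos: [0.5634, 0.2194, 0.0429]
ee_rot: [0.581, 0.814, 0.001, 0.0]
wrist_force: [1.5, 0.1, 3.3]
finger_gap: 0.0077
grasp_force: 60.7
```

Emit:
step_arm --increments '[[[0,0,-1,0,0,0,0],[0,0,-3,0,0,0,0],[0,0,-4,0,0,0,0],[0,0,-4,0,0,0,0],[0,0,-2,0,0,0,0],[0,0,0,0,0,0,0]]]' --newtons 80

```text
t: 4.45
ee_pos: [0.5642, 0.2196, 0.1857]
ee_rot: [0.581, 0.814, 0.002, 0.002]
wrist_force: [0.7, 0.7, -5.9]
finger_gap: 0.0067
grasp_force: 78.9
```

```bash
python3 - <<'E'
from h import *
o=robot.get_obs()
c=robot.get_calibration("scene");s=robot.get_calibration("side")
# plate screws px: crop scale 3.008, scene offset (180,190), side offset (250,255); crop rows start at 300
k=133/400.
sc=np.array([(44,400),(272,336),(335,485),(86,562)]);sd=np.array([(447,416),(612,335),(766,465),(595,559)])
A=np.array([ray(c,(180+x*k,190+(y-300)*k),.015) for x,y in sc])
B=np.array([ray(s,(250+(x-400)*k,255+(y-300)*k),.015) for x,y in sd])
print(A.round(4),B.round(4))
# order scene: (-x,-y),(-x,+y),(+x,+y),(+x,-y); side: (-x,+y)? print only centre
for T in(A,B):print(T.mean(0))
for v in(A[1]-A[0],A[2]-A[3]):print(np.degrees(np.arctan2(-v[0],v[1])))
for v in(A[3]-A[0],A[2]-A[1]):print(np.degrees(np.arctan2(v[1],v[0])))
print(o["ee_pos"],o["wrist_force"],o["finger_gap"])
E
```

```text
[[ 0.5115 -0.2971  0.015 ]
 [ 0.4562 -0.0939  0.015 ]
 [ 0.6245 -0.0472  0.015 ]
 [ 0.6817 -0.2547  0.015 ]] [[ 0.456  -0.0975  0.015 ]
 [ 0.6246 -0.0512  0.015 ]
 [ 0.6779 -0.2556  0.015 ]
 [ 0.5126 -0.2982  0.015 ]]
[ 0.56849304 -0.17323261  0.015     ]
[ 0.56777881 -0.17560512  0.015     ]
15.240724626217185
15.420383283291827
14.009229774015589
15.495688952866757
[0.56422203 0.21964674 0.18569756] [ 0.67861188  0.6749403  -5.94614287] 0.006681184636203146
```

Emit:
step_arm --increments '[[[-2.3,-0.5,0,0,0,0,0],[-4.3,-1,0,0,0,0,0],[-4.3,-1,0,0,0,0,0],[-4.3,-1,0,0,0,0,0],[-4.3,-1,0,0,0,0,0],[-4.3,-1,0,0,0,0,0],[-4.3,-1,0,0,0,0,0],[-4.3,-1,0,0,0,0,0]]]'

```text
t: 5.25
ee_pos: [0.5946, -0.1128, 0.1785]
ee_rot: [0.581, 0.814, -0.001, -0.003]
wrist_force: [1.0, 0.4, -5.9]
finger_gap: 0.0073
grasp_force: 78.9
```

Emit:
step_arm --increments '[[[-3,-0.6,0,0,0,0,0],[-1.8,-0.2,0,0,0,0,0],[0,0,0,0,0,3.9,0],[0,0,0,0,0,0,0],[0,0,0,0,0,0,0],[0,0,0,0,0,0,0],[0,0,0,0,0,0,0]]]'

```text
t: 5.95
ee_pos: [0.6052, -0.1587, 0.182]
ee_rot: [0.607, 0.794, -0.0, -0.0]
wrist_force: [-0.1, -0.6, -7.3]
finger_gap: 0.0069
grasp_force: 78.8
```

```bash
python3 - <<'E'
from h import *
o=robot.get_obs();w=robot.get_calibration("wrist")
f=robot.grab_frame("wrist");cv2.imwrite("pics/w2.png",f[:,:,::-1])
np.save("w2.npy",dict(c=w,o=o),allow_pickle=True)
print(o["ee_pos"],o["ee_rot"],o["wrist_force"],o["t"])
c=robot.get_calibration("scene");s=robot.get_calibration("side")
def L(cc,px):
    a,b=ray(cc,px,0),ray(cc,px,.2);return a,(b-a)/.2
a,da=L(c,(220,233));b,db=L(s,(340.4,282.9))
z=-(da-db)@(a-b)/((da-db)@(da-db));p=(a+da*z+b+db*z)/2;q=p[:2]-[.568,-.1745];r=np.radians(15.1)
print("plunger",p,"local",q@[np.cos(r),np.sin(r)],q@[-np.sin(r),np.cos(r)])
E
```

```text
[ 0.60517493 -0.15871115  0.18197572] [ 6.07394798e-01  7.94400058e-01 -4.51248949e-05 -3.22273670e-04] [-0.09684017 -0.56161704 -7.29937522] 5.95
plunger [ 0.6097276  -0.21712383  0.09447855] local 0.029183160936757095 -0.052022368000604155
```

View pics/w2.png

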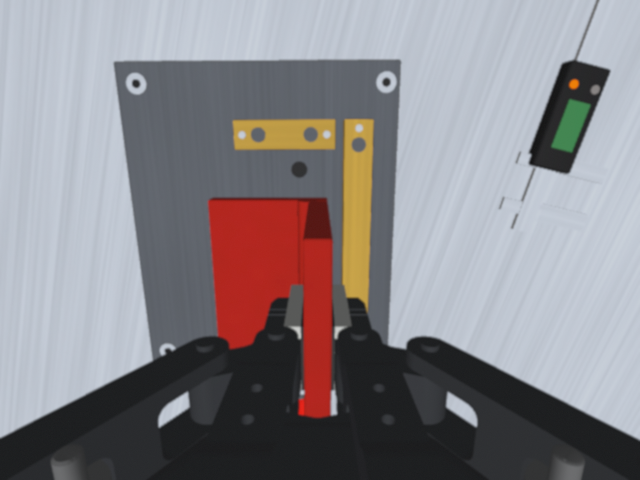

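The wrist view shows the held bracket with its leg top end at row 238, cols 304–332. The side stop's working edge is at about row 150 (cols 234–335) and the back fence's working edge at about col 344. Measuring both.

```bash
python3 - <<'E'
from h import *
d=np.load("w2.npy",allow_pickle=True).item();c,o=d["c"],d["o"]
I=cv2.cvtColor(cv2.imread("pics/w2.png"),cv2.COLOR_BGR2HSV)
m=(I[...,0]>14)&(I[...,0]<30)&(I[...,1]>100)&(I[...,2]>70)
cols=np.arange(240,330);lo=np.array([np.flatnonzero(m[100:190,k]).max()+100.5 for k in cols]);p=np.polyfit(cols,lo,1)
rows=np.arange(125,285);le=np.array([np.flatnonzero(m[r,339:390]).min()+338.5 for r in rows]);q=np.polyfit(rows,le,1)
print(p,q,np.abs(lo-np.polyval(p,cols)).max(),np.abs(le-np.polyval(q,rows)).max())
s1,s2=[ray(c,(x,np.polyval(p,x)),.031) for x in(240,330)]
f1,f2=[ray(c,(np.polyval(q,r),r),.015) for r in(284,125)]
ys=np.degrees(np.arctan2(*(s2-s1)[[1,0]]));v=f2-f1;yf=np.degrees(np.arctan2(-v[0],v[1]));print("yaw stop,fence",ys,yf)
Rt=R.from_quat(o["ee_rot"]).as_matrix();ty=np.degrees(np.arctan2(Rt[1,1],Rt[0,1]));print("tool",ty)
yaw=np.radians((ys+yf)/2);ux=np.array([np.cos(yaw),np.sin(yaw),0]);uy=np.array([-ux[1],ux[0],0])
X=(f1+f2)/2@ux;Y=(s1+s2)/2@uy;cor=X*ux+Y*uy;print("corner",cor)
T=o["ee_pos"];print("TCP->corner in jig axes x,y (mm)",(cor-T)@ux*1e3,(cor-T)@uy*1e3)
zt=T[2]+.027
for px in((304,238),(332,238)):
    k=ray(c,px,zt)-T;print("leg top +y corner rel TCP",k@ux*1e3,k@uy*1e3)
print(T)
E
```

```text
[-5.12820513e-03  1.50770085e+02] [-1.1197703e-02  3.4445243e+02] 0.7982905982906061 0.5480619360131982
yaw stop,fence 15.505445996907698 15.540669099954398
tool 15.197266669050238
corner [ 0.60860901 -0.09920611  0.        ]
TCP->corner in jig axes x,y (mm) 19.233920756916515 56.41540968648373
leg top +y corner rel TCP -2.891674800922431 40.06532306732933
leg top +y corner rel TCP 4.521496038295015 40.027750943414524
[ 0.60517493 -0.15871115  0.18197572]
```

Emit:
step_arm --increments '[[[1.0,0.9,0,0,0,-0.3,0],[0,0,3,0,0,0,0],[0,0,4,0,0,0,0],[0,0,3,0,0,0,0],[0,0,1.4,0,0,0,0],[0,0,0,0,0,0,0],[0,0,0,0,0,0,0]]]'

```text
t: 6.7
ee_pos: [0.6126, -0.1475, 0.0695]
ee_rot: [0.606, 0.796, 0.0, 0.001]
wrist_force: [0.6, -0.6, -5.7]
finger_gap: 0.0071
grasp_force: 78.8
```

Emit:
step_arm --increments '[[[0,0,0.2,0,0,0,0],[0,0,0.2,0,0,0,0],[0,0,0.1,0,0,0,0],[0,0,0,0,0,0,0],[0,0,0,0,0,0,0]]]'

```text
t: 7.2
ee_pos: [0.6115, -0.1477, 0.0636]
ee_rot: [0.606, 0.795, 0.0, 0.0]
wrist_force: [0.7, 0.9, -6.5]
finger_gap: 0.0068
grasp_force: 79.0
```

Emit:
step_arm --increments '[[[0,0,0.2,0,0,0,0],[0,0,0.15,0,0,0,0],[0,0,0.1,0,0,0,0],[0,0,0,0,0,0,0],[0,0,0,0,0,0,0]]]'

```text
t: 7.7
ee_pos: [0.6114, -0.1476, 0.0586]
ee_rot: [0.606, 0.795, -0.0, -0.0]
wrist_force: [0.5, -0.4, -6.5]
finger_gap: 0.007
grasp_force: 79.0
```

Emit:
step_arm --increments '[[[0,0,0.1,0,0,0,0],[0,0,0.05,0,0,0,0],[0,0,0,0,0,0,0],[0,0,0,0,0,0,0]]]'

```text
t: 8.1
ee_pos: [0.6117, -0.1477, 0.0579]
ee_rot: [0.606, 0.795, 0.0, 0.0]
wrist_force: [-1.4, 0.7, -1.0]
finger_gap: 0.0071
grasp_force: 79.6
```

Emit:
step_arm --increments '[[[0.2,0.2,0,0,0,0,0],[0.2,0.2,0,0,0,0,0],[0.1,0.1,0,0,0,0,0],[0,0,0,0,0,0,0],[0,0,0,0,0,0,0]]]'

```text
t: 8.6
ee_pos: [0.6155, -0.1419, 0.0579]
ee_rot: [0.606, 0.796, 0.0, 0.001]
wrist_force: [-2.1, -5.1, 2.2]
finger_gap: 0.007
grasp_force: 80.2
```

Emit:
step_arm --increments '[[[0,0.15,0,0,0,0,0],[0,0.15,0,0,0,0,0],[0,0,0,0,0,0,0],[0,0,0,0,0,0,0]]]'

```text
t: 9.0
ee_pos: [0.6158, -0.1418, 0.0579]
ee_rot: [0.606, 0.796, -0.002, -0.001]
wrist_force: [-9.7, -7.0, 7.9]
finger_gap: 0.007
grasp_force: 81.3
```

Emit:
step_arm --increments '[[[0.15,0,0,0,0,0,0],[0.15,0,0,0,0,0,0],[0,0,0,0,0,0,0],[0,0,0,0,0,0,0]]]'

```text
t: 9.4
ee_pos: [0.6157, -0.1415, 0.058]
ee_rot: [0.606, 0.796, -0.003, 0.001]
wrist_force: [-7.8, -16.1, 5.4]
finger_gap: 0.0068
grasp_force: 80.5
```

```bash
cat > st.py <<'E'
from h import *
o=robot.get_obs();r=np.radians(15.5);ux=np.array([np.cos(r),np.sin(r),0]);uy=np.array([-ux[1],ux[0],0])
cor=np.array([.6086,-.0992,0]);T=o["ee_pos"];F=o["wrist_force"];M=o["moment"]
Rt=R.from_quat(o["ee_rot"]).as_matrix()
print("to corner minus (4,40)",((cor-T)@ux*1e3-4).round(2),((cor-T)@uy*1e3-40).round(2),"z",T[2].round(4),"F jig",F@ux,F@uy,F[2],"M",M@ux,M@uy,M[2],"yaw",np.degrees(np.arctan2(Rt[1,1],Rt[0,1])),"tilt",Rt[2].round(4),o["t"])
E
python3 st.py
```

```text
to corner minus (4,40) 0.44 2.66 z 0.058 F jig -11.824443412491025 -13.390891456978819 5.368729821047436 M -1.9532564764215707 2.0516273294514646 0.12096403609071639 yaw 15.463704421390403 tilt [-0.0045 -0.0037 -1.    ] 9.4
```

Emit:
step_arm --increments '[[[0,-0.25,-0.07,0,0,0,0],[0.15,0,0,0,0,0,0],[0.15,0,0,0,0,0,0],[0,0,0,0,0,0,0],[0,0,0,0,0,0,0]]]'

```text
t: 9.9
ee_pos: [0.6145, -0.1386, 0.0583]
ee_rot: [0.605, 0.796, -0.002, 0.002]
wrist_force: [-0.6, -14.2, -1.3]
finger_gap: 0.0073
grasp_force: 79.5
```

```bash
python3 st.py; python3 - <<'E'
from h import *
w=robot.get_calibration("wrist");f=robot.grab_frame("wrist")[:,:,::-1];cv2.imwrite("pics/w3full.png",f)
np.save("w3.npy",dict(c=w),allow_pickle=True)
s=robot.grab_frame("side")[:,:,::-1];a=proj(robot.get_calibration("side"),(.6086,-.0992,.015)).astype(int);print(a)
x,y=a[0]-50,a[1]-38
s=cv2.resize(s[y:y+75,x:x+100],(400,300),interpolation=cv2.INTER_CUBIC)
f=cv2.resize(f[80:380,180:480],(400,400))
cv2.imwrite("pics/w3.png",np.hstack([f,cv2.copyMakeBorder(s,0,100,0,0,0)]))
E
```

```text
to corner minus (4,40) 0.81 -0.41 z 0.0583 F jig -4.363750940356188 -13.498844509480648 -1.2730176109032327 M -2.273046631839014 0.8074080642028258 0.2445262993381018 yaw 15.502489941316359 tilt [-5.6e-03  5.0e-04 -1.0e+00] 9.9
[321 278]
```

View pics/w3.png

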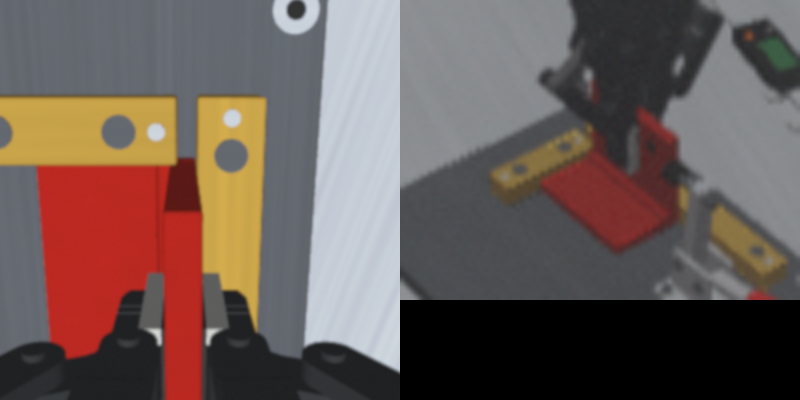

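The bracket now meets the side stop: in the crop, the foot's end lies under the stop's edge at about row 165. The leg is beside the back fence at about col 200. Next I'll press on the back fence, with a light downward push.

Emit:
step_arm --increments '[[[0,0.15,0.05,0,0,0,0],[0,0.15,0.05,0,0,0,0],[0,0.1,0,0,0,0,0],[0,0,0,0,0,0,0],[0,0,0,0,0,0,0]]]' --newtons 100

```text
t: 10.5
ee_pos: [0.6151, -0.1386, 0.0581]
ee_rot: [0.605, 0.796, -0.004, -0.0]
wrist_force: [-12.9, -16.7, 10.6]
finger_gap: 0.0066
grasp_force: 99.3
```

```bash
python3 st.py
```

```text
to corner minus (4,40) 0.29 -0.29 z 0.0581 F jig -16.92645554203851 -12.612075187499126 10.55316474227201 M -2.229613463851166 3.026866884616102 0.17212012578478028 yaw 15.521320771071792 tilt [-0.0045 -0.0069 -1.    ] 10.5
```

Emit:
step_arm --increments '[[[0,0,-0.05,-0.4,0.25,0,0],[0.15,0.1,0,0,0,0,0],[0.1,0.05,0,0,0,0,0],[0,0,0,0,0,0,0],[0,0,0,0,0,0,0],[0,0,0,0,0,0,0]]]'

```text
t: 11.1
ee_pos: [0.6151, -0.1386, 0.0581]
ee_rot: [0.605, 0.796, -0.002, 0.001]
wrist_force: [-13.6, -25.8, 8.7]
finger_gap: 0.0067
grasp_force: 99.1
```

```bash
python3 st.py
```

```text
to corner minus (4,40) 0.31 -0.3 z 0.0581 F jig -20.02630228797479 -21.229413623186176 8.719662968427578 M -3.5369957407631265 3.6627877558714688 0.14929511544097662 yaw 15.555222204400707 tilt [-0.0036 -0.0021 -1.    ] 11.1
```

```bash
python3 - <<'E'
from h import *
f=robot.grab_frame("wrist")[:,:,::-1]
s=robot.grab_frame("scene")[:,:,::-1];x,y=np.array(proj(robot.get_calibration("scene"),(.6086,-.0992,.015))).astype(int)-[60,50]
s=cv2.resize(s[y:y+100,x:x+100],(400,400),interpolation=cv2.INTER_CUBIC)
cv2.imwrite("pics/w4.png",np.hstack([cv2.resize(f[130:330,230:430],(400,400)),s]))
E
python3 st.py
```

```text
to corner minus (4,40) 0.3 -0.31 z 0.0581 F jig -20.01296810738158 -20.87260233764446 7.621965789521919 M -3.5519583151845757 3.684141620300857 0.1341678886142148 yaw 15.558363588080024 tilt [-0.0036 -0.0022 -1.    ] 11.2
```

View pics/w4.png

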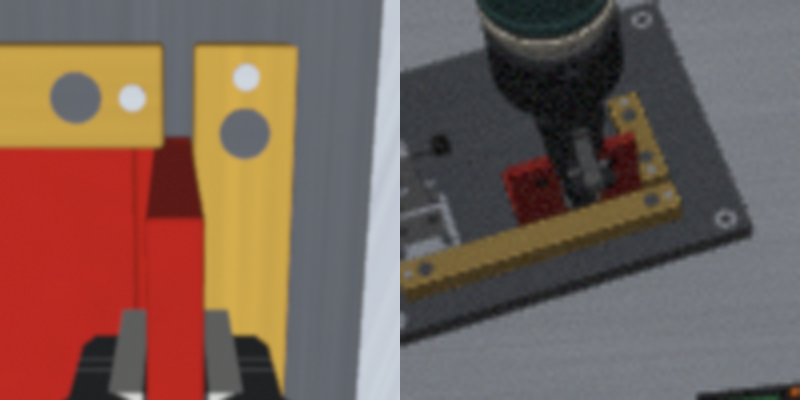

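The crops show the leg flush along the back fence (about col 192) and the bracket's end at the side stop (row 148). It is pressed with about 20 N on each, so I'm handing in.

```bash
python3 -c "
from workcell import robot
print(robot.finish_job())"
```

```text
the job is handed in; nothing more can be done
None
```

The larger bracket is seated flat in the jig corner, still gripped and pressed at about 20 N against each fence; the job is handed in (no verdict was returned).

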